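# Put spanners and screwdrivers back into their shadow-foam cut-outs

## Task

Two black and yellow foam inserts from the tool drawer lie empty on the bench: put the large spanner, the small spanner, the red screwdriver and the blue screwdriver away, each into the cut-out made for its own shape and size, lying flat on the yellow floor of the cut-out. The handle of each screwdriver goes in the wide end of its cut-out; a spanner may lie either way round. Let go of everything.

Things in the scene. Friction and masses are not known exactly. Their poses are not given: they have to be found in the camera images.
- large_spanner: larger steel spanner, lying flat, 204 mm long along its y, heads 32 mm wide and 7 thick, straight shank 12 wide and 6 thick for 70 mm either side of the middle; 140 g. Origin: centre of its underside; z up. Grip across the shank at the middle, fingertips almost on the bench
- small_spanner: smaller steel spanner, lying flat, 169 mm long along its y, heads 25 mm wide and 6 thick, straight shank 10 wide and 4 thick for 60 mm either side of the middle; 90 g. Origin: centre of its underside; z up. Grip across the shank at the middle, fingertips almost on the bench
- red_screwdriver: longer screwdriver, red and black handle, lying flat, 210 mm long along its y: handle from y = +8 to +105 mm, 28 wide, 30 high; blade from y = +8 to -105, taking up 12 wide, 17 high; 90 g. Origin: centre of its underside, at half its whole length; +y towards the handle, z up
- blue_screwdriver: shorter screwdriver, blue and black handle, lying flat, 170 mm long along its y: handle from y = +7 to +85 mm, 25 wide, 27 high; blade from y = +7 to -85, taking up 10 wide, 15 high; 70 g. Origin: centre of its underside, at half its whole length; +y towards the handle, z up
- spanner_foam: fixed black foam, 124 (x) x 248 (y) x 30 mm thick, 2 spanner cut-outs along y, 10 deep, yellow floor at z = 20. Origin: centre of underside, z up. Large spanner's: centre x = -30, y = 0, 220 long, 46 wide at heads, 26 at shank. Small one's: x = +31, y = 0, 184 long, 38 and 24 wide. Finger channel of the same depth across it, y = -30 to 30, open at both sides
- driver_foam: fixed black foam, 124 (x) x 248 (y) x 30 mm thick, 2 screwdriver cut-outs along y, 16 deep, yellow floor at z = 14, wide handle ends at +y. Origin: centre of underside, z up. Red's: x = -33, y = -112 to 112, 42 wide for y > 0, else 24; its origin goes to y = 0. Blue's: x = 33, y = -85 to 101, 38 wide for y > 7, else 22; origin to y = 8. Open finger channel across, as deep, y = 20 to 80

How it is judged:
At the end, for the whole second after the job is handed in: Each tool lies at rest in its own cut-out: within 13 mm of its centre along and across, within 4 mm of the cut-out floor in height, within 0.15 rad of its direction and level within 0.045 rad; the cut-outs take the screwdrivers only handle to the wide end (x of large_spanner in the frame of spanner_foam between -0.043 and -0.017 m and y of large_spanner in the frame of spanner_foam between -0.013 and 0.013 m and z of large_spanner in the frame of spanner_foam between 0.016 and 0.024 m and angle between the y axis of each of large_spanner, small_spanner and the y axis of spanner_foam, either way round below 0.15 rad and angle between each of large_spanner, small_spanner, red_screwdriver, blue_screwdriver's own z axis and vertical below 0.045 rad and linear speed of each of large_spanner, small_spanner, red_screwdriver, blue_screwdriver below 0.02 m/s and angular speed of each of large_spanner, small_spanner, red_screwdriver, blue_screwdriver below 0.2 rad/s and x of small_spanner in the frame of spanner_foam between 0.018 and 0.044 m and y of small_spanner in the frame of spanner_foam between -0.013 and 0.013 m and z of small_spanner in the frame of spanner_foam between 0.016 and 0.024 m and x of red_screwdriver in the frame of driver_foam between -0.046 and -0.02 m and y of red_screwdriver in the frame of driver_foam between -0.013 and 0.013 m and z of red_screwdriver in the frame of driver_foam between 0.01 and 0.018 m and angle between the y axis of each of red_screwdriver, blue_screwdriver and the y axis of driver_foam, either way round below 0.15 rad and x of blue_screwdriver in the frame of driver_foam between 0.02 and 0.046 m and y of blue_screwdriver in the frame of driver_foam between -0.005 and 0.021 m and z of blue_screwdriver in the frame of driver_foam between 0.01 and 0.018 m); the robot touches nothing.
It also fails if it takes over 104 s, if anything falls off the work surface, if the arm or the gripper's body presses on something with over 40 N, if the wrist force passes 120 N, or if a joint passes its speed limit or range.

## Robot

A 6-joint arm with a two-finger parallel gripper is mounted at the origin on a cart in front of the work surface, level with it; the furniture and walls round the work are solid. World frame = base frame: x ahead of the robot, y to its left, z up, the work surface at z = 0. Lengths are in m, angles in rad, forces in N, time in s.
With the tool pointing down it reaches from about 0.375 to 0.825 m from the base axis. Payload 5.5 kg.
Tool frame: the origin (TCP) lies where the fingers leave the gripper's body, on its centre line; the fingertips stand 73 mm ahead of it and the grasp point (between the pads) lies 54 mm ahead of it (manip.tip_extent is the distance from the TCP to the fingertips, in m); z points along the fingers, y is the line along which they close (so a half turn about z gives the same grasp; the last joint's range is limited). The gripper opens to 85 mm and grips with 20 to 120 N. Pads are 22 mm wide; open, the fingers measure 114 mm over their backs; the gripper's body (76 mm by 85 mm) begins 54 mm behind the grasp point. The pads swing forward as they close: fully open they stand 13 mm farther back than shut.
Start: joints at [-1.215, 0.314, -0.047, 1.21, 0, 1.571], TCP at [0.209, -0.562, 0.304] pointing down, gripper open.
Joint ranges: [-2.67, 2.67], [-0.69, 1.73], [-1.03, 1.25], [-2.08, 2.16], [-1.42, 1.45], [-3.14, 3.14]. Speed limits (rad/s): [2.39, 2.39, 3.01, 3.14, 3.14, 3.14].

## Interface

Orientations are given as a rotation vector (axis times angle).
In Python, from rig import manip, kin, read_camera, camera_params, spot_in, place_of, telemetry gives the robot as it stands. Calls block until the motion is done:
- manip.goto(position, orientation): joint-space move of the TCP to a pose.
- manip.move_l(position, rotation=None, rate=0.15, until_force=None): straight line of the TCP; rotation=None keeps the orientation; rate is the mean speed in m/s. With until_force (N) it stops when the force on the tool has changed by that much, and returns True; else False.
- manip.goto_joints(angles): joint-space move.
- manip.gripper_to(opening): finger opening in m; the grip force is fixed at half the most; returns when the fingers have stopped.
- manip.sleep(seconds).
- kin.ik(position, orientation): joint angles nearest the present ones, or None.
- read_camera(name): name is "scene" or "top"; returns (picture, depth): 480x640x3 uint8, red, green, blue; 480x640 float32, m along the optical axis (not along the pixel's ray), 0 where there is no reading.
- camera_params(name): a dict with "fx", "fy", "cx", "cy" (pixels), "distortion" ([k1, k2, p1, p2, k3] as OpenCV has them; the pictures are not rectified), "extrinsics" (4x4, takes a point from world to camera coordinates). Camera axes: x right, y down, z forward; pixel columns grow to the right and rows downward; lengths in m; the calibration is good to about 2 mm. A picture is of the moment at which its call begins. camera_params takes no time and is no camera call.
A pose or a line that the arm cannot do raises manip.PlanningError and nothing moves.
- manip.finish_job(): hands the job in; it is judged then, once.
Trained networks look in the newest picture that a camera, given by its name, has taken for a name from the list of things; names that differ only in an ending like _2 or _b are one class to them, and where a whole thing is asked for, a point or a joint stands for the part that bears it (a point fixed in the world has none). Each returns a list of dicts, best first, with "score" (0 to 1); they miss things now and then, are a little off and sometimes report something else, mostly with a low value. They report only what shows in the picture. A call takes as long as a camera call.
- spot_in(camera, thing): "extent" ([centre column, centre row, width, height] in pixels, round what is visible of it).
- place_of(camera, thing): "pixel" ([column, row] in pixels: a listed point, or the origin of a listed thing).
Readings, each from a call of its own:
- telemetry.get_time_s(): time.
- telemetry.get_q(): joint angles.
- telemetry.get_qd(): joint speeds.
- telemetry.get_tau(): joint torques, N m.
- telemetry.get_tcp_pos(): TCP position.
- telemetry.get_tool_rot(): TCP orientation.
- telemetry.get_wrist_force(): force on the tool from outside, world axes, zero at the start.
- telemetry.get_torque(): the same for the moment, N m.
- telemetry.get_width(): finger opening in m.
- telemetry.get_gripper_force(): force on a finger pad.
Only numpy, scipy, OpenCV 4.12 (cv2) and the standard library are available. Lean on these libraries where they do the work, as an engineer would, in place of code of your own. Each camera call takes 0.05 s, during which the arm holds its last target. There are 200 camera calls.

## Working session

There is one attempt and no reset: what is moved stays moved. The work goes in short steps, each a Python script; the robot and the scene stay as the last script left them, time stands still between calls to the robot, and variables do not carry over. Pictures are saved under pics/ and viewed, at most 14 in all, crops included, and the job is handed in when it is done.

```bash
mkdir -p pics; ls; python3 - <<'E'
from rig import *
import cv2
for c in ["top","scene"]:
    im,d=read_camera(c); cv2.imwrite(f"pics/{c}0.png",im[:,:,::-1])
    p=camera_params(c); print(c,p)
    for t in ["large_spanner","small_spanner","red_screwdriver","blue_screwdriver","spanner_foam","driver_foam"]:
        print(t,[(r["score"],r["extent"]) for r in spot_in(c,t)[:2]],[(r["score"],r["pixel"]) for r in place_of(c,t)[:2]])
print(telemetry.get_time_s(),telemetry.get_tool_rot())
E
```

```text
pics
top {'fx': 469.4446720741797, 'fy': 469.4446720741797, 'cx': 319.2511277485547, 'cy': 242.0226560645939, 'distortion': array([-0.05237298,  0.        ,  0.        ,  0.        ,  0.        ]), 'extrinsics': array([[ 0.01138426, -0.99978499, -0.01733135,  0.01465656],
       [-0.99243834, -0.00917879, -0.12240053,  0.52460895],
       [ 0.12221513,  0.01859373, -0.99232945,  1.04997133],
       [ 0.        ,  0.        ,  0.        ,  1.        ]])}
large_spanner [(0.76, [480.5, 276.5, 80.4, 32.4])] [(0.61, [478.0, 275.8])]
small_spanner [(0.61, [374.1, 277.3, 69.5, 7.8]), (0.55, [277.3, 277.6, 69.6, 28.2])] [(0.6, [374.1, 278.3])]
red_screwdriver [(0.8, [173.8, 280.1, 88.5, 30.1])] []
blue_screwdriver [(0.71, [295.4, 282.2, 32.5, 14.7])] [(0.83, [277.0, 275.9])]
spanner_foam [(0.69, [256.9, 214.9, 103.9, 64.4]), (0.65, [416.9, 213.9, 109.1, 57.5])] [(0.88, [416.3, 217.4])]
driver_foam [(0.67, [256.8, 216.8, 107.0, 64.9])] []
scene {'fx': 559.6908393142965, 'fy': 559.6908393142965, 'cx': 323.84888310004146, 'cy': 242.49665904797922, 'distortion': array([-0.13032202,  0.        ,  0.        ,  0.        ,  0.        ]), 'extrinsics': array([[-0.55779769, -0.82989332, -0.01178178,  0.29269793],
       [-0.64445744,  0.44201818, -0.62393472,  0.35260783],
       [ 0.52300702, -0.34043649, -0.78138764,  1.01710575],
       [ 0.        ,  0.        ,  0.        ,  1.        ]])}
large_spanner [(0.48, [383.9, 249.3, 61.5, 34.3])] []
small_spanner [(0.68, [384.1, 249.9, 59.7, 32.7])] [(0.78, [383.4, 250.2])]
red_screwdriver [(0.66, [199.5, 358.3, 75.0, 76.2])] [(0.97, [204.5, 355.0])]
blue_screwdriver [(0.68, [300.1, 292.2, 68.9, 27.8])] [(0.57, [300.4, 295.8])]
spanner_foam [(0.74, [377.9, 191.2, 105.1, 72.1])] [(0.81, [378.2, 194.9])]
driver_foam [(0.89, [244.3, 264.9, 121.4, 98.7])] [(0.58, [245.0, 260.8])]
1.3 [ 3.09198134e+00  5.55933553e-01 -3.40293902e-05]
```

View pics/top0.png

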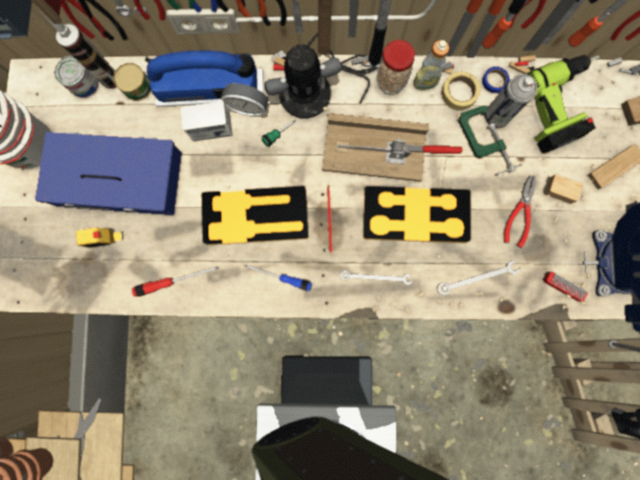

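View pics/scene0.png

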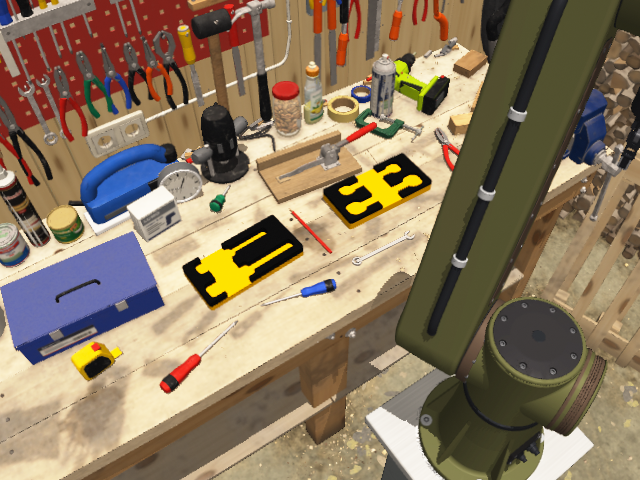

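The top picture shows the red driver (handle 153,287; tip 213,269), the blue driver (handle 296,283; tip 250,267), the small spanner (343,275)-(408,281) and the large spanner (440,290)-(516,266). The driver foam is at (254,215) with its wide ends to the left, and the spanner foam is at (417,214). In the scene view the arm hides the large spanner, and the network's other hits there are mix-ups. Next I'll make a metric ortho view and segment it.

```bash
cat > h.py <<'E'
from rig import *
import numpy as np, cv2
from scipy.spatial.transform import Rotation as R
X1,Y1=0.62,0.42   # top-left of ortho: x=X1, y=Y1 ; 1 mm/px, 300 rows x 800 cols
def ortho(im,z,cam="top",s=1000,w=800,h=300,x1=X1,y1=Y1):
    p=camera_params(cam);E=p["extrinsics"]
    K=np.array([[p["fx"],0,p["cx"]],[0,p["fy"],p["cy"]],[0,0,1]])
    c,r=np.meshgrid(np.arange(w),np.arange(h))
    P=np.stack([x1-r/s,y1-c/s,np.full(c.shape,z)],-1).reshape(-1,3).astype(float)
    uv=cv2.projectPoints(P,cv2.Rodrigues(E[:3,:3])[0],E[:3,3],K,p["distortion"])[0].reshape(h,w,2).astype(np.float32)
    return cv2.remap(im,uv[...,0],uv[...,1],cv2.INTER_CUBIC if im.ndim==3 else cv2.INTER_LINEAR)
def hmap(d,cam="top",z=0.01):
    """height of surface seen at each ortho pixel (approx)"""
    p=camera_params(cam);E=p["extrinsics"]
    K=np.array([[p["fx"],0,p["cx"]],[0,p["fy"],p["cy"]],[0,0,1]])
    u,v=np.meshgrid(np.arange(640.),np.arange(480.))
    n=cv2.undistortPoints(np.stack([u,v],-1).reshape(-1,1,2),K,p["distortion"]).reshape(480,640,2)
    C=np.dstack([n[...,0]*d,n[...,1]*d,d])
    return (C-E[:3,3])@E[:3,:3]
E
python3 - <<'E'
from h import *
im,d=read_camera("top")
W=hmap(d)
for n,(u,v) in dict(bench=(430,258),bench2=(230,258),foamS=(367,216),yelS=(417,227),foamD=(300,215),yelD=(235,217),handleR=(150,287),handleB=(297,283)).items(): print(n,W[v,u].round(4))
o=ortho(im,0.0)
for k in range(0,800,100): cv2.line(o,(k,0),(k,6),(255,0,0),1)
cv2.imwrite("pics/ortho0.png",o[:,:,::-1])
E
```

```text
bench [ 0.493  -0.2419 -0.002 ]
bench2 [4.882e-01 2.324e-01 3.000e-04]
foamS [ 0.5862 -0.0899  0.0328]
yelS [ 0.5637 -0.2081  0.0186]
foamD [0.5878 0.0657 0.0296]
yelD [0.5845 0.2208 0.0148]
handleR [0.4163 0.4121 0.0265]
handleB [0.4298 0.0701 0.0274]
```

View pics/ortho0.png

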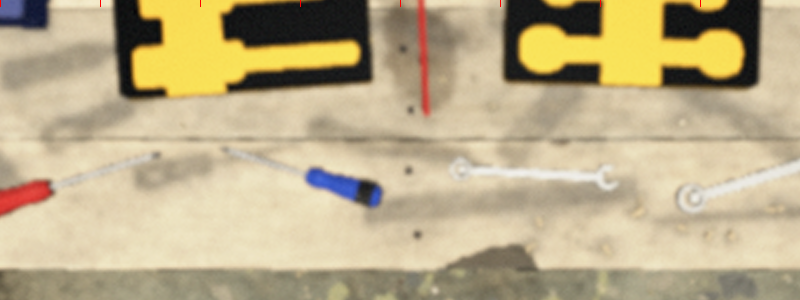

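The ortho view shows clean metric geometry, and the depth heights agree with the given ones (foam 30, floors 20 and 14, handles about 27). Next: fit the foams with a visibility model, and make zoomed tool crops at axis height.

```bash
cat > fit.py <<'E'
from h import *
from scipy.optimize import minimize
def box(q,x,y0,y1,w): return np.minimum(w/2-abs(q[...,0]-x),np.minimum(q[...,1]-y0,y1-q[...,1]))
def disc(q,x,y,r): return r-np.hypot(q[...,0]-x,q[...,1]-y)
def sf(q):
    f=[box(q,0,-.03,.03,.2)]
    for x,L,wh,ws in((-.030,.220,.046,.026),(.031,.184,.038,.024)):
        f+=[box(q,x,-L/2+wh/2,L/2-wh/2,ws)]+[disc(q,x,s*(L/2-wh/2),wh/2) for s in(1,-1)]
    return np.max(f,0)
def df(q):
    return np.max([box(q,0,.02,.08,.2),box(q,-.033,0,.112,.042),box(q,-.033,-.112,.01,.024),box(q,.033,.007,.101,.038),box(q,.033,-.085,.01,.022)],0)
def foam(im,kind,g):
    E=camera_params("top")["extrinsics"];cam=-E[:3,:3].T@E[:3,3]
    zt,zf,F=(.03,.02,sf) if kind=="s" else (.03,.014,df)
    x1,y1=g[0]+.09,g[1]+.16
    o=ortho(im,zt,s=1000,w=320,h=180,x1=x1,y1=y1).astype(int)
    yel=((o[...,0]>150)&(o[...,0]-o[...,2]>90)).astype(float); yel=cv2.GaussianBlur(yel,(0,0),1)
    c,r=np.meshgrid(np.arange(320),np.arange(180)); P=np.dstack([x1-r/1000,y1-c/1000])
    Q=P+(P-cam[:2])*(zt-zf)/(cam[2]-zt)
    def m(v):
        a=v[2];M=np.array([[np.cos(a),-np.sin(a)],[np.sin(a),np.cos(a)]])
        L=lambda A:(A-v[:2])@M
        p,q=L(P),L(Q)
        inside=np.minimum(.062-abs(p[...,0]),.124-abs(p[...,1]))
        return 1/(1+np.exp(-np.minimum(np.minimum(F(p),F(q)),inside)/.001))
    best=min((minimize(lambda v:((m(v*[1,1,5])-yel)**2).mean(),np.array([g[0],g[1],a/5]),method="Nelder-Mead",options=dict(initial_simplex=np.array([[g[0],g[1],a/5],[g[0]+.01,g[1],a/5],[g[0],g[1]+.01,a/5],[g[0],g[1],a/5+.02]]),xatol=1e-5,fatol=1e-8)) for a in(-.1,.1)),key=lambda s:s.fun)
    return best.x*[1,1,5],best.fun,yel,m(best.x*[1,1,5])
E
python3 - <<'E'
from fit import *
ims=[read_camera("top")[0].astype(float) for _ in range(6)]
im=np.mean(ims,0).astype(np.uint8); np.save("im.npy",im)
t=[]
for k,g in(("s",(.59,-.205)),("d",(.59,.17))):
    v,f,y,m=foam(im,k,g);print(k,v.round(4),f)
    t.append(np.dstack([m,y,y])*255)
for y1,x1,z in((.53,.50,.015),(.235,.50,.0135),(.02,.50,.003),(-.22,.52,.003)):
    t.append(ortho(im,z,s=1400,w=320,h=180,x1=x1,y1=y1)[...,::-1])
cv2.imwrite("pics/m1.png",np.vstack([np.hstack(t[i:i+2]) for i in(0,2,4)]))
E
```

```text
s [ 0.5946 -0.2073 -0.0281] 0.011672257252785971
d [0.589  0.174  0.0804] 0.008683822918895839[ WARN:0@15.175] global loadsave.cpp:1063 imwrite_ Unsupported depth image for selected encoder is fallbacked to CV_8U.
```

View pics/m1.png

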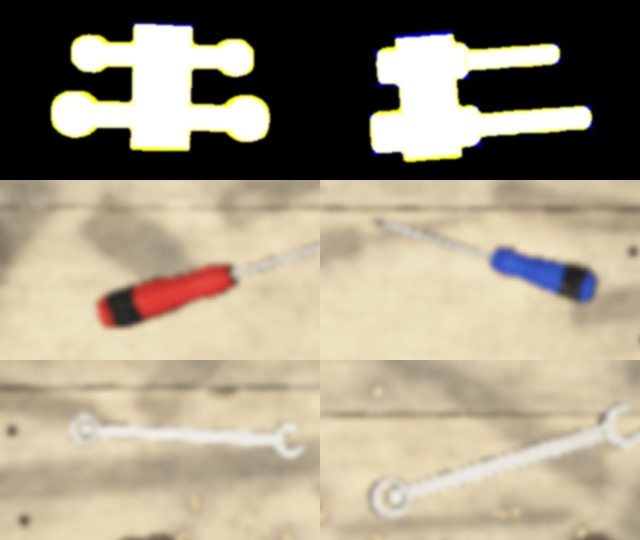

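The foam fits match the masks: spanner foam (0.595, -0.207, -1.6°) and driver foam (0.589, 0.174, +4.6°), +x away from the robot. In the crops the red handle runs (100,316)→(234,274), the blue (492,258)→(595,291), the small spanner spans columns 69–306 (169 mm, as specified), and the large spanner's ring is at (391,496). I'll cross-check these against the networks and IK.

```bash
cat >> h.py <<'E'
d=np.deg2rad
# x,y, angle of the thing's +y axis in the world
TOOLS=dict(large_spanner=(.4466,-.3534,d(106)),small_spanner=(.4464,-.1139,d(86.7)),
 red_screwdriver=(.4340,.3590,np.arctan2(.954,-.299)),blue_screwdriver=(.4463,.1192,np.arctan2(-.953,-.302)))
SF=(.5946,-.2073,-.0281);DF=(.589,.174,.0804)
def loc(f,x,y): c,s=np.cos(f[2]),np.sin(f[2]); return f[0]+c*x-s*y,f[1]+s*x+c*y
# thing: foam, slot x, origin y, grip y (thing frame)
SLOT=dict(large_spanner=(SF,-.030,0,0),small_spanner=(SF,.031,0,0),red_screwdriver=(DF,-.033,0,.050),blue_screwdriver=(DF,.033,.008,.042))
def down(a): return (R.from_euler("z",a)*R.from_rotvec([np.pi,0,0])).as_rotvec()
def poses(n):
    x,y,a=TOOLS[n];f,sx,oy,g=SLOT[n]
    pick=np.array([x+g*np.cos(a),y+g*np.sin(a)]);place=np.array(loc(f,sx,oy+g))
    da=f[2]+np.pi/2-a
    if "spanner" in n: da=(da+np.pi/2)%np.pi-np.pi/2
    else: da=(da+np.pi)%(2*np.pi)-np.pi
    return pick,a,place,da
E
python3 - <<'E'
from h import *
p=camera_params("top");E=p["extrinsics"];K=np.array([[p["fx"],0,p["cx"]],[0,p["fy"],p["cy"]],[0,0,1]])
read_camera("top")
for n in SLOT:
    x,y,a=TOOLS[n]
    uv=cv2.projectPoints(np.array([[x,y,0.]]),cv2.Rodrigues(E[:3,:3])[0],E[:3,3],K,p["distortion"])[0].ravel()
    pk,a,pl,da=poses(n)
    print(n,uv.round(1),[(r["score"],r["pixel"]) for r in place_of("top",n)],pk.round(3),pl.round(3),np.rad2deg(da).round(1))
    for b in (a,a+np.pi):
        for dd in (da,da-np.sign(da)*2*np.pi):
            q=kin.ik(np.r_[pk,.2],down(b));r=kin.ik(np.r_[pl,.2],down(b+dd))
            print("  ",round(np.rad2deg(dd)),None if q is None else np.round(q,2),None if r is None else np.round(r,2))
print(manip.tip_extent, telemetry.get_time_s())
E
```

```text
large_spanner [477.7 278. ] [(0.73, [479.3, 277.4])] [ 0.447 -0.353] [ 0.565 -0.206] -17.6
   -18 [-0.67  0.32 -0.28  0.97  0.    0.62] [-0.35  0.37 -0.2   0.99  0.    1.25]
   342 [-0.67  0.32 -0.28  0.97  0.    0.62] [-0.35  0.37 -0.2   0.99  0.    1.25]
   -18 [-0.67  0.32 -0.28  0.97  0.   -2.52] [-0.35  0.37 -0.2   0.99  0.   -1.89]
   342 [-0.67  0.32 -0.28  0.97  0.   -2.52] [-0.35  0.37 -0.2   0.99  0.   -1.89]
small_spanner [376.1 277.2] [(0.78, [372.0, 278.0])] [ 0.446 -0.114] [ 0.626 -0.208] 1.7
   2 [-0.25  0.13 -0.53  0.91  0.    1.38] [-0.32  0.48 -0.05  1.05  0.    1.28]
   -358 [-0.25  0.13 -0.53  0.91  0.    1.38] [-0.32  0.48 -0.05  1.05  0.    1.28]
   2 [-0.25  0.13 -0.53  0.91  0.   -1.76] [-0.32  0.48 -0.05  1.05  0.   -1.86]
   -358 [-0.25  0.13 -0.53  0.91  0.   -1.76] [-0.32  0.48 -0.05  1.05  0.   -1.86]
red_screwdriver [176.5 280.1] [(0.92, [177.3, 278.7])] [0.419 0.407] [0.552 0.221] -12.8
   -13 [ 0.77  0.34 -0.25  0.98  0.    2.04] [ 0.38  0.36 -0.22  0.99  0.    1.87]
   347 [ 0.77  0.34 -0.25  0.98  0.    2.04] [ 0.38  0.36 -0.22  0.99  0.    1.87]
   -13 [ 0.77  0.34 -0.25  0.98  0.   -1.1 ] [ 0.38  0.36 -0.22  0.99  0.   -1.27]
   347 [ 0.77  0.34 -0.25  0.98  0.   -1.1 ] [ 0.38  0.36 -0.22  0.99  0.   -1.27]
blue_screwdriver [277.1 276.2] [(0.73, [277.9, 273.8]), (0.36, [417.1, 218.2])] [0.434 0.079] [0.618 0.226] -157.8
   -158 [ 0.18  0.09 -0.57  0.91  0.   -1.08] [ 0.35  0.48 -0.05  1.04  0.    1.84]
   202 [ 0.18  0.09 -0.57  0.91  0.   -1.08] [ 0.35  0.48 -0.05  1.04  0.    1.84]
   -158 [ 0.18  0.09 -0.57  0.91  0.    2.06] [ 0.35  0.48 -0.05  1.04  0.   -1.3 ]
   202 [ 0.18  0.09 -0.57  0.91  0.    2.06] [ 0.35  0.48 -0.05  1.04 -0.   -1.3 ]
0.0726 1.9
```

Everything agrees within a few mm. I'll touch the bare bench with the fingers at 12 mm to learn the tip height, then pick the large spanner.

```bash
cat >> h.py <<'E'
def log(s): print(s,"t",round(telemetry.get_time_s(),1),"z",round(telemetry.get_tcp_pos()[2],4),"w",round(telemetry.get_width(),4),"F",np.round(telemetry.get_wrist_force(),1))
def pick(n,z,op,wide=None):
    pk,a,pl,da=poses(n)
    manip.gripper_to(op)
    manip.goto(np.r_[pk,.16],down(a))
    manip.move_l(np.r_[pk,z],rate=.12); log("down")
    manip.gripper_to(0.0); log("closed")
    manip.move_l(np.r_[pk,z+.08],rate=.15); log("lifted")
def place(n,z,op,up=.16):
    pk,a,pl,da=poses(n)
    manip.goto(np.r_[pl,up],down(a+da)); log("over")
    hit=manip.move_l(np.r_[pl,z],rate=.06,until_force=12); log(f"down hit={hit}")
    if hit: return
    manip.gripper_to(op); log("open")
    manip.move_l(np.r_[pl,up],rate=.15)
E
python3 - <<'E'
from h import *
manip.gripper_to(.012)
manip.goto([.48,-.235,.13],down(poses("large_spanner")[1]))
manip.move_l([.48,-.235,.095],rate=.12)
print(manip.move_l([.48,-.235,.055],rate=.03,until_force=4)); log("touch")
manip.move_l([.48,-.235,.13])
pick("large_spanner",.0745,.045)
E
```

```text
True
touch t 5.5 z 0.0729 w 0.0118 F [-1.6  0.6  8.3]
down t 7.9 z 0.075 w 0.045 F [-0.1  0.9  0.3]
closed t 8.3 z 0.0755 w 0.0094 F [-1.7  1.3  5.9]
lifted t 9.0 z 0.1538 w 0.0089 F [-0.2  0.  -1.4]
```

```bash
python3 - <<'E'
from h import *
place("large_spanner",.0965,.035,.17)
im=read_camera("top")[0]
cv2.imwrite("pics/p1.png",cv2.resize(im[150:330,320:560],None,fx=3,fy=3)[:,:,::-1])
E
```

```text
over t 9.8 z 0.1688 w 0.0089 F [ 0.1 -0.  -1.6]
down hit=False t 11.2 z 0.097 w 0.0091 F [-0.2 -0.3 -0.6]
open t 11.5 z 0.0968 w 0.035 F [-0.   0.2  0.2]
```

View pics/p1.png

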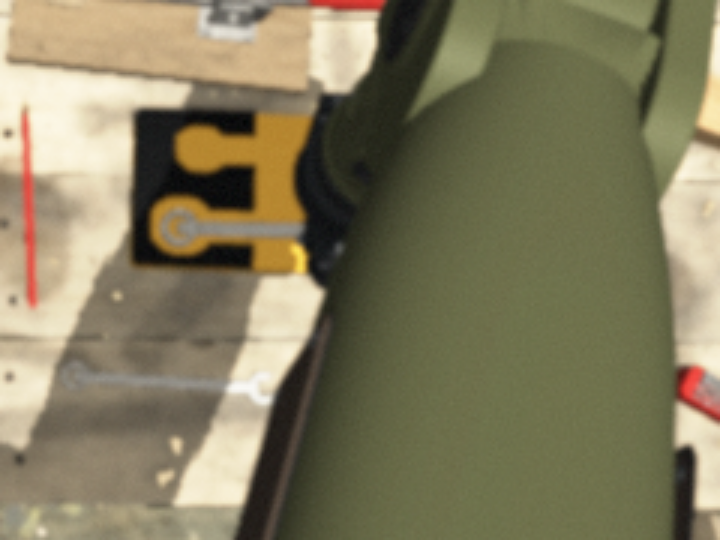

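The ring lies centred in the large cut-out's left end (180,228), with about the nominal gap. Now the small spanner, then the red driver.

```bash
python3 - <<'E'
from h import *
pick("small_spanner",.0745,.045)
place("small_spanner",.096,.035,.17)
pick("red_screwdriver",.0775,.055)
im=read_camera("top")[0]
cv2.imwrite("pics/p2.png",np.vstack([cv2.resize(im[180:260,340:500],None,fx=4,fy=4),cv2.resize(im[220:310,100:260],None,fx=4,fy=4)[:230]])[:,:,::-1])
E
```

```text
down t 14.0 z 0.0749 w 0.0451 F [-0.1  0.1 -0. ]
closed t 14.5 z 0.0753 w 0.0052 F [-2.3  0.5  6.3]
lifted t 15.2 z 0.154 w 0.0053 F [ 0.1 -0.2 -1.4]
over t 16.0 z 0.1684 w 0.0054 F [-0.3  0.8 -1. ]
down hit=False t 17.4 z 0.0965 w 0.0051 F [-0.6  0.8 -1.5]
open t 17.8 z 0.0962 w 0.0353 F [ 0.4  0.4 -0.1]
down t 21.9 z 0.0781 w 0.0551 F [-0.1  0.1  0.2]
closed t 22.2 z 0.0787 w 0.0265 F [-0.1 -0.7  6.5]
lifted t 22.9 z 0.1567 w 0.0262 F [ 0.2 -0.1 -1. ]
```

View pics/p2.png

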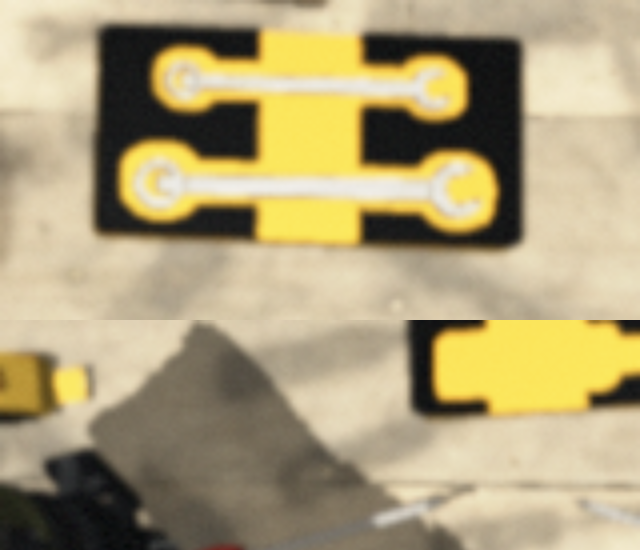

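Both spanners lie centred in their cut-outs, and the red driver is held. Placing red, then blue.

```bash
python3 - <<'E'
from h import *
place("red_screwdriver",.0935,.042,.20)
pick("blue_screwdriver",.0770,.055)
im=read_camera("scene")[0]
cv2.imwrite("pics/p3.png",im[150:430,100:460,::-1])
E
```

```text
over t 23.9 z 0.1992 w 0.0263 F [-0.6  1.  -1.7]
down hit=False t 25.8 z 0.0938 w 0.0267 F [ 1.3  1.1 -1.1]
open t 26.1 z 0.0937 w 0.042 F [ 0.9 -0.1  0.1]
down t 30.6 z 0.0774 w 0.0551 F [-0.2 -0.4 -0.3]
closed t 31.0 z 0.0779 w 0.0235 F [-0.5 -0.4  7. ]
lifted t 31.7 z 0.1565 w 0.0235 F [-0.  -0.9 -0.5]
```

View pics/p3.png

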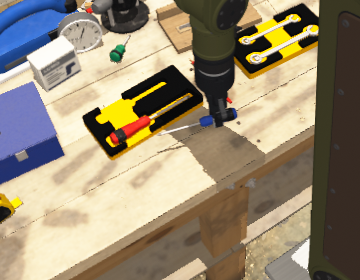

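Red lies in its cut-out and blue is held level. I'll raise it higher before the half turn.

```bash
python3 - <<'E'
from h import *
p=telemetry.get_tcp_pos(); manip.move_l([p[0],p[1],.26])
place("blue_screwdriver",.0930,.042,.26)
manip.goto_joints([-1.215,.314,-.047,1.21,0,1.571])
log("home")
im=np.mean([read_camera("top")[0].astype(float) for _ in range(6)],0).astype(np.uint8)
a=cv2.resize(im[180:260,180:340],None,fx=4,fy=4);b=cv2.resize(im[180:260,340:500],None,fx=4,fy=4)[:260]
cv2.imwrite("pics/p4.png",np.vstack([a,b])[:,:,::-1])
im=read_camera("scene")[0]
cv2.imwrite("pics/p5.png",cv2.resize(im[200:320,170:310],None,fx=4,fy=4)[:,:,::-1])
E
```

```text
over t 35.0 z 0.2599 w 0.024 F [ 0.8  0.5 -0.7]
down hit=False t 38.0 z 0.0932 w 0.0232 F [-0.3  0.2 -0.8]
open t 38.3 z 0.0931 w 0.0423 F [ 0.1 -0.1 -0. ]
home t 42.6 z 0.3036 w 0.042 F [ 0.5  0.6 -0.2]
```

View pics/p4.png

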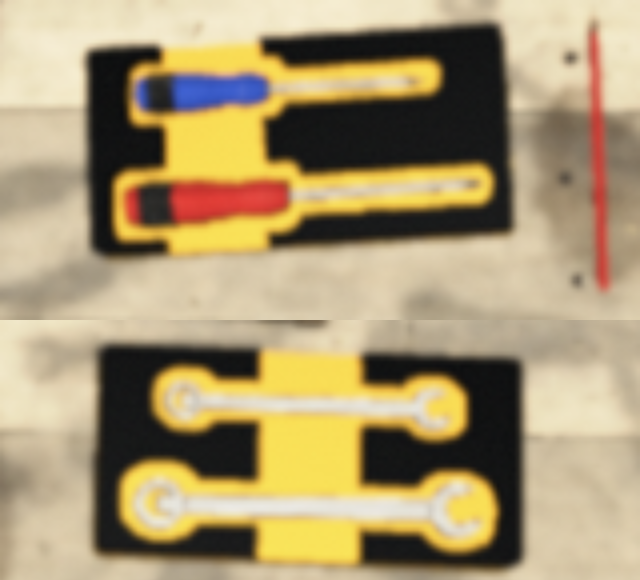

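View pics/p5.png

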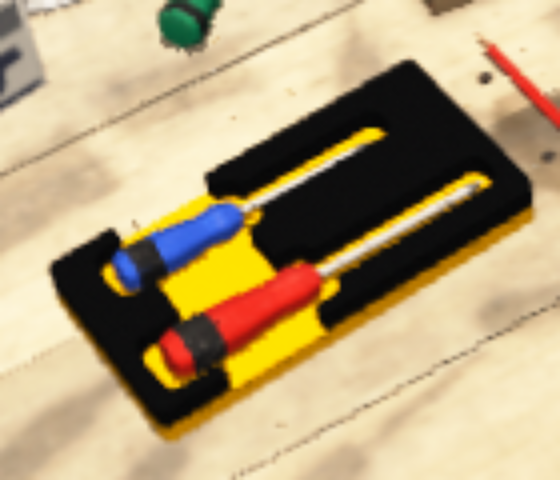

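All four tools lie flat and well inside their own cut-outs, with the handles in the wide ends. Every end gap is well within tolerance, so I'm handing in.

```bash
python3 -c "
from rig import manip
print(manip.finish_job())"
```

```text
the job is handed in; nothing more can be done
None
```

The job is handed in: both spanners and both screwdrivers lie flat in their own cut-outs and are released, with the arm clear after about 43 s; the hand-in call returned no verdict.

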